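# Jack up the dry block heater for new front feet

## Task

The dry block heater is getting new front feet. Lower its open lid gently until it is fully shut, so that the hot block cannot slide out, then set the small toe jack flat on the bench, square to the heater's front, with its orange-ringed saddle under the steel lift pad that the yellow arrow in the middle of the front edge points down at. Pump the jack's orange handle, full strokes down and up, until both front feet stand at least 20 mm clear of the bench on the jack, and finish while still holding the handle pressed down (the jack sinks back about 4 mm when the handle comes up); the heater's rear feet stay on the bench where they stand, and do not knock over or shove the loose things around.

Things in the scene. Friction and masses are not known exactly. Their poses are not given: they have to be found in the camera images.
- heater: dry block heater, a white box 170 (x, depth) x 170 (y, width) mm with a grey lid, 1.4 kg, loose on four black rubber feet 34 mm high; origin on the bench under its centre, z up, +x towards its rear (lid hinge), so the front with the sloping dark key panel and the yellow arrow faces -x and the front face stands at x = -85 mm; the underside is 34 mm above the bench, the top under the lid 110 mm, the panel falls to about 85 mm at the front
- heater_lid (a joint): hinge of the heater's lid in rad: 0 = fully shut, about 1.2 = standing open; the hinge is stiff, the lid stays where it is left and needs about 2 N at its free edge
- lid_hinge (a point): middle of the lid's hinge line, which runs along the heater's y, at 84 mm behind the heater's centre and 113.5 mm above the bench
- lid_edge (a point): middle of the upper (outer) edge of the lid at its free end, 126 mm from the hinge line; the lid is 162 mm wide and 23 mm thick, with a finger lip 60 mm wide that stands 12 mm farther out; shut, its top is 136 mm above the bench and this edge lies 42 mm in front of the heater's centre; x of this point's frame runs along the lid from free edge to hinge, z is the outward normal of the lid
- lift_pad (a point): centre of the lower face of the steel lift pad, a disc of 22 mm diameter under the heater's front edge, 66 mm in front of its centre (19 mm behind the front face), 30.5 mm above the bench while all feet stand; a yellow arrow on the front face and a yellow stripe on the panel's edge mark it from above
- foot_front_left (a point): middle of the sole of the front left foot (heater x = -64, y = +66 mm), at height 0 while it stands; feet are 23 mm across
- foot_front_right (a point): the same for the front right foot (heater x = -64, y = -66 mm)
- foot_rear_left (a point): the same for the rear left foot (heater x = +64, y = +66 mm)
- foot_rear_right (a point): the same for the rear right foot (heater x = +64, y = -66 mm)
- jack: toe jack, 0.95 kg, loose on the bench; origin on the bench under the centre of its blue-grey tower, z up, +x towards the toe; base plate 60 mm wide and 6 mm thick from x = -90 to +110 mm; tower 48 (x) x 40 (y) mm, up to 86 mm above the bench (bolt heads to 92 mm): grip it across y from above, below its top; the whole balances about at the tower
- jack_toe (a joint): height of the toe's carriage above its lowest place in m, 0 to 0.0315; a ratchet inside the tower holds it at steps of 0.008 (0, 0.008, 0.016, 0.024) while the handle is up; while the handle is fully down it stands about 0.004 above the step that this stroke has gained (first stroke 0.012, then 0.008 when released; second 0.020, then 0.016; third 0.028, then 0.024); three strokes give the wanted height, a fourth is stopped part-way by the end stop
- saddle (a point): centre of the top of the round black saddle with an orange ring, 27 mm diameter, on the toe, 95 mm in front of the jack's centre and 23.4 mm above the bench when the toe is down, so 7 mm pass between it and the lift pad; toe 28 mm wide, reaching to x = 109 mm
- pump_handle (a joint): angle of the pump handle in rad: 0 = up (a spring returns it there, handle 0.56 rad above level), 0.6 = fully down on its stop; each full stroke down lifts the toe 12 mm and it settles 4 mm on release; it takes about 2 to 5 N down on the orange pad, and 8 N hold it on its stop; between strokes let the handle come up below 0.05 rad so that the ratchet takes the next tooth
- handle_pad (a point): middle of the top of the orange pad (50 x 28 mm) on the handle's end, where to press; the hinge line runs along the jack's y at x = -10 mm, z = 56 mm and this point is 128 mm from it along the handle: at x = -115, z = 129 mm (jack frame) when up and x = -138, z = 57 mm when fully down
- wash_bottle: wash bottle, white with red cap, 70 x 118 x 214 mm, loose bystander; origin under its middle
- jar: small jar with mint-green cap, 47 mm across, 83 mm high, loose bystander; origin under its middle
- beaker: small glass beaker, 55 mm across, 66 mm high, loose bystander; origin under its middle
- new_foot_a: new grey rubber foot, 23 mm across, 34 mm high, standing on the bench, loose bystander; origin under its middle
- new_foot_b: second new rubber foot, as the first

How it is judged:
By the outcome, as a careful person would: the job done as asked, in the order asked, and still so for the second after the job is handed in, while the arm keeps its last pose, push and grip.
It also fails if it takes over 72 s, if anything falls off the work surface, if the arm or the gripper's body presses on something with over 40 N, if the wrist force passes 120 N, or if a joint passes its speed limit or range.

## Robot

A 6-joint arm with a two-finger parallel gripper is mounted at the origin on the work surface; the furniture and walls round the work are solid. World frame = base frame: x ahead of the robot, y to its left, z up, the work surface at z = 0. Lengths are in m, angles in rad, forces in N, time in s.
With the tool pointing down it reaches from about 0.325 to 1 m from the base axis. Payload 5.1 kg.
Tool frame: the origin (TCP) lies midway between the tips of the shut fingers; the grasp point (between the pads) lies 19 mm behind it; x points along the fingers, z is the direction in which the jaws open and shut, and the axes are right-handed (so a half turn about x gives the same grasp; the last joint's range is limited). The gripper opens to 85 mm and grips with 20 to 120 N. Pads are 22 mm wide; open, the fingers measure 114 mm over their backs; the gripper's body (76 mm by 85 mm) begins 54 mm behind the grasp point. The pads swing forward as they close: fully open they stand 13 mm farther back than shut.
Start: joints at [-0.083, 0.124, 1.65, -0, 1.367, -0.083], TCP at [0.65, -0, 0.199] pointing down, gripper open.
Joint ranges: [-2.61, 2.61], [-1.02, 2.33], [0.03, 2.71], [-1.35, 4.49], [0.32, 2.68], [-2.91, 2.91]. Speed limits (rad/s): [2.57, 2.57, 3.14, 3.14, 3.14, 3.14].

## Interface

Orientations are given as a 3x3 rotation matrix whose columns are the frame's x, y, z axes.
In Python, from station import get_state, camera, hand_in gives the robot as it stands.
- The arm moves only by the tool step_arm, never from a script. Its argument "rows" is a list that holds one entry, the list of rows, each a list of 7 numbers: the opening, from 0 (shut) to 1 (fully open), then the shift along the tool's x, y, z in m, then the turn, a rotation vector about the tool's x, y, z in rad. A call has 1 to 12 rows; each row shifts and turns the pose as measured when the row begins, along the tool's axes as they then stand; what a row does not reach is not made up. A row lasts 1/12 s, in which the tool goes at most 41.7 mm and 7.16 degrees, less where a joint would pass 70% of its speed; a pose out of reach is approached as far as the arm can. A call with a gripper value outside its range is refused whole. The fingers move at their own pace and stop on an object; the grip force is fixed at half the most. Time passes only in rows, so rows that do not move let the fingers close. It gives the time, the measured TCP pose, the force and the opening at its end, in the units of the state.
- get_state(): the state, without advancing time (a new reading comes with each control period).
- camera(name): name is "scene" or "side" or "wrist"; returns a dict with "img" (400x640x3 uint8, blue, green, red), "camera_matrix" (3x3 intrinsics, pixels), "eye" and "rotation" of the camera in the world. Camera axes: x right, y down, z forward; pixel columns grow to the right and rows downward; lengths in m; the calibration is good to about 2 mm. A picture is of the moment at which its call begins. There is no depth.
- hand_in(): hands the job in, once; it reports no verdict.
The state is a dict: "time_s": time; "joint_positions": joint angles; "joint_vel": joint speeds; "joint_efforts": joint torques, N m; "tool_pos": TCP position; "ee_rot": TCP orientation; "contact_force": force on the tool from outside, world axes, zero at the start; "moment": the same for the moment, N m; "grip_width": finger opening in m.
Only numpy, scipy, OpenCV 4.12 (cv2) and the standard library are available. Lean on these libraries where they do the work, as an engineer would, in place of code of your own. Each camera call takes 0.05 s, during which the arm holds its last target. There are 200 camera calls.

## Working session

There is one attempt and no reset: what is moved stays moved. The work goes in short steps, Python scripts to look and compute and a tool call to move; the robot and the scene stay as the last step left them, time stands still between calls to the robot, and variables do not carry over. Pictures are saved under pics/ and viewed, about 8 in all and at most 12, crops included, and the job is handed in when it is done.

Besides the shell and the picture viewer there is one more tool, called as name([rows], argument=value, ...), one row to a line, values as JSON. step_arm: Moves the arm, as the interface text tells. Its arguments: {"type":"object","properties":{"rows":{"type":"array","items":{"type":"array","items":{"type":"array","items":{"type":"number"}}}}},"required":["rows"]}

```bash
mkdir -p pics; python3 - <<'E'
from station import get_state, camera
import cv2,numpy as np
s=get_state(); print(s)
for n in ("scene","side"):
    c=camera(n); cv2.imwrite(f"pics/{n}0.png",c["img"]); print(n,c["camera_matrix"],c["eye"],c["rotation"])
E
```

```text
{'time_s': 0.0, 'joint_positions': array([-8.26136628e-02,  1.24508096e-01,  1.65168792e+00,  1.41165849e-05,
        1.36751659e+00, -8.25983298e-02]), 'joint_vel': array([ 0.00081466, -0.00019337, -0.00033044, -0.00013508, -0.00039764,
        0.00178498]), 'joint_efforts': array([ 3.96925461e-04, -4.23608243e+01, -3.65454090e+01,  2.94756808e-05,
        6.89593100e-03,  2.82237529e-06]), 'tool_pos': array([6.49309431e-01, 2.35091912e-05, 1.97242939e-01]), 'ee_rot': array([[-2.11158483e-03,  1.83968471e-05,  9.99997770e-01],
       [ 1.88716945e-04,  9.99999982e-01, -1.79983951e-05],
       [-9.99997753e-01,  1.88678519e-04, -2.11158826e-03]]), 'contact_force': array([ 0.12690448, -0.29869627, -0.54901818]), 'moment': array([-0.01371358,  0.01096809, -0.04901051]), 'grip_width': 0.08537308260105282}
scene [[412.89371523   0.         314.97720859]
 [  0.         412.89371523 201.91292149]
 [  0.           0.           1.        ]] [-0.19223749 -0.43005642  0.66128094] [[ 0.59960536 -0.44554469  0.66480324]
 [-0.80025101 -0.34258766  0.49217072]
 [ 0.00846934 -0.82711767 -0.56196498]]
side [[496.80323941   0.         320.44299718]
 [  0.         496.80323941 200.64443557]
 [  0.           0.           1.        ]] [-0.17733492  0.2557976   1.41478081] [[-0.33175108 -0.83435701  0.4402154 ]
 [-0.9433235   0.29788139 -0.14631283]
 [-0.00905484 -0.46380498 -0.88589105]]
```

View pics/scene0.png

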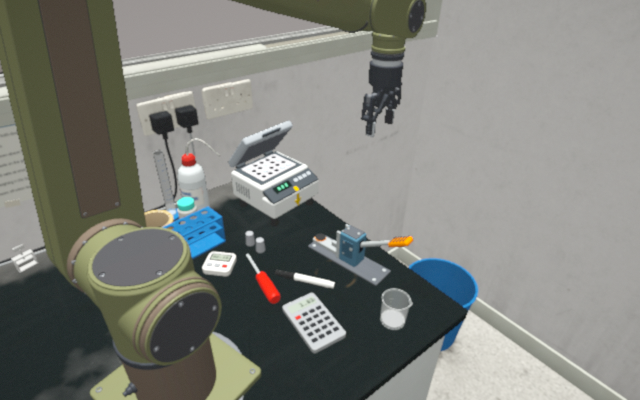

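View pics/side0.png

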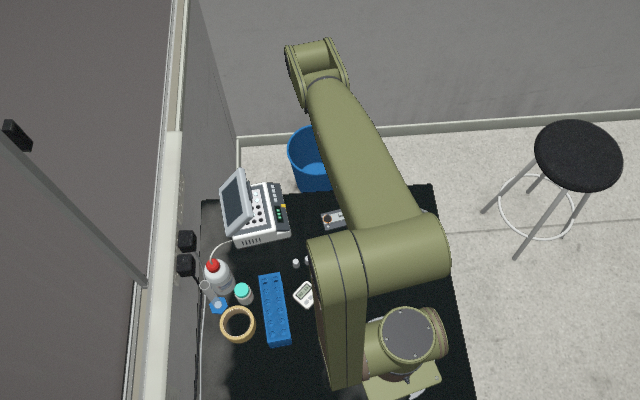

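Scene view: the heater is around (275,185) with its lid open, the jack tower at (351,245) with its toe at (320,240) and handle pad at (401,241), and the beaker at (395,308). In the side view the arm hides the jack's handle. I'll zoom in for exact pixels.

```bash
python3 - <<'E'
import cv2,numpy as np
i=cv2.imread("pics/scene0.png")[115:285,215:425]
a=cv2.resize(i,None,fx=3.8,fy=3.5,interpolation=cv2.INTER_CUBIC)
for k in range(0,210,20): cv2.putText(a,str(215+k),(int(k*3.8),10),0,.35,(0,0,255)); cv2.line(a,(int(k*3.8),12),(int(k*3.8),18),(0,0,255))
for k in range(5,170,20): cv2.putText(a,str(115+k),(0,int(k*3.5)),0,.35,(0,0,255))
cv2.imwrite("pics/scene0c.png",a)
i=cv2.imread("pics/side0.png")[150:300,190:350]
a=cv2.resize(i,None,fx=4,fy=4,interpolation=cv2.INTER_CUBIC)
for k in range(10,160,20): cv2.putText(a,str(190+k),(k*4,10),0,.35,(0,0,255)); cv2.line(a,(k*4,12),(k*4,18),(0,0,255))
for k in range(10,150,20): cv2.putText(a,str(150+k),(0,k*4),0,.35,(0,0,255))
cv2.imwrite("pics/side0c.png",a)
E
```

```text
(no output)
```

View pics/scene0c.png

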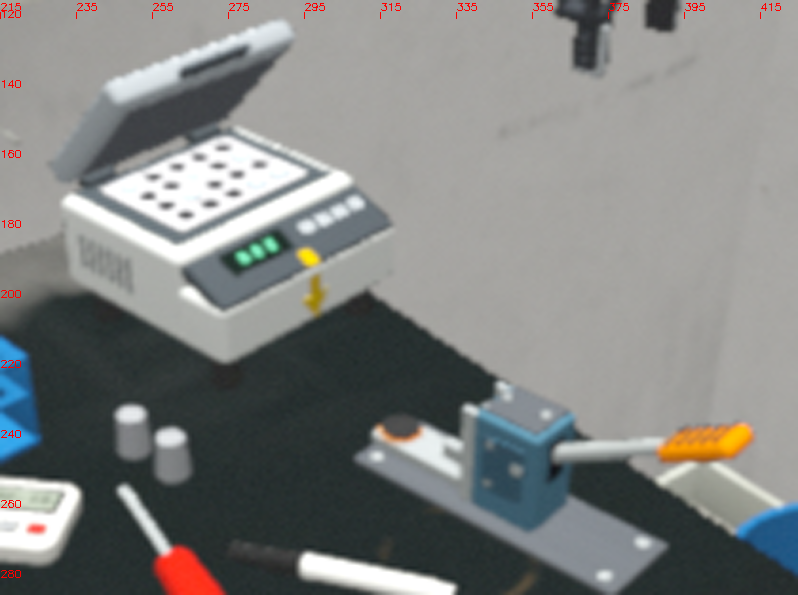

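View pics/side0c.png

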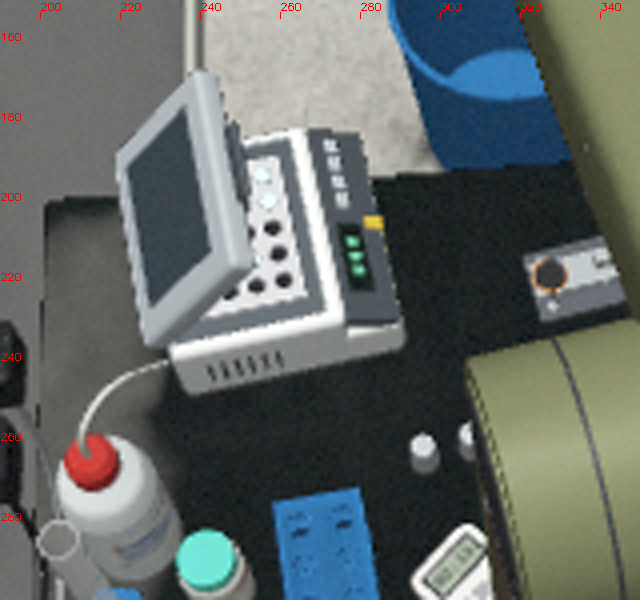

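Scene crop: panel stripe at (308,258), body's lower front-left corner at (222,362), saddle at (403,427), plate's rear corners at (668,545) and (612,594). Side crop: stripe at (373,222), saddle at (550,273). Casting rays.

```bash
cat > h.py <<'E'
import numpy as np,cv2
from station import get_state, camera
def ray(c,uv):
    d=c["rotation"]@np.linalg.solve(c["camera_matrix"],[uv[0],uv[1],1.]); return np.array(c["eye"]),d/np.linalg.norm(d)
def onz(c,uv,z):
    e,d=ray(c,uv); return e+d*(z-e[2])/d[2]
def tri(rs):
    A=0;b=0
    for e,d in rs: P=np.eye(3)-np.outer(d,d); A=A+P; b=b+P@e
    return np.linalg.solve(A,b)
def proj(c,p):
    q=c["camera_matrix"]@(np.array(c["rotation"]).T@(np.array(p)-c["eye"])); return q[:2]/q[2]
E
python3 - <<'E'
from h import *
np.set_printoptions(precision=4,suppress=True)
sc=camera("scene"); si=camera("side")
S=lambda x,y:(215+x/3.8-.37,115+y/3.5-.36); D=lambda x,y:(190+x/4-.37,150+y/4-.37)
for n,uv,z in [("stripe",S(308,258),.086),("arrowtip",S(316,315),.04),("FLbot",S(222,362),.034),("FRbot",S(393,286),.034),("RLbot",S(72,283),.034),("RLtop",S(64,200),.110),("FLpan",S(215,308),.085),("FRpan",S(395,228),.085),
 ("saddle",S(403,427),.0234),("plateRL",S(668,545),.006),("plateRR",S(612,594),.006),("plateFront",S(355,460),.006),
 ("tt1",S(575,413),.086),("tt2",S(542,433),.086),("tt3",S(475,407),.086),("padend",S(750,437),.125),
 ("footA",S(132,413),.034),("footB",S(171,436),.034)]: print(n,onz(sc,uv,z))
for n,uv,z in [("stripe",D(373,222),.086),("saddle",D(550,273),.0234),("FLpan",D(403,322),.085),("FRpan",D(360,132),.085),("RLtop",D(170,350),.110),("plFL",D(541,321),.006),("plFR",D(525,255),.006),("footA",D(424,443),.034),("jar",D(207,558),.083),("bottlecap",D(92,462),.214)]: print("side",n,onz(si,uv,z))
print("tri saddle",tri([ray(sc,S(403,427)),ray(si,D(550,273))]))
print("tri lip corners L",tri([ray(sc,S(110,88)),ray(si,D(240,265))]))
print("beaker",onz(sc,(395,325),0))
E
```

```text
stripe [0.508  0.1513 0.086 ]
arrowtip [0.5047 0.1425 0.04  ]
FLbot [0.4259 0.1602 0.034 ]
FRbot [0.5768 0.129  0.034 ]
RLbot [0.4382 0.3162 0.034 ]
RLtop [0.4387 0.3137 0.11  ]
FLpan [0.4209 0.1586 0.085 ]
FRpan [0.5804 0.1306 0.085 ]
saddle [0.4499 0.0269 0.0234]
plateRL [ 0.4658 -0.1584  0.006 ]
plateRR [ 0.4072 -0.1537  0.006 ]
plateFront [0.4193 0.0423 0.006 ]
tt1 [ 0.4599 -0.0901  0.086 ]
tt2 [ 0.4309 -0.0853  0.086 ]
tt3 [ 0.4292 -0.0398  0.086 ]
padend [ 0.4537 -0.1996  0.125 ]
footA [0.3462 0.1661 0.034 ]
footB [0.343 0.129 0.034]
side stripe [0.5066 0.1478 0.086 ]
side saddle [0.4501 0.0265 0.0234]
side FLpan [0.421  0.1516 0.085 ]
side FRpan [0.5849 0.1339 0.085 ]
side RLtop [0.4449 0.3172 0.11  ]
side plFL [0.4214 0.0441 0.006 ]
side plFR [0.4794 0.0369 0.006 ]
side footA [0.3456 0.1628 0.034 ]
side jar [0.297  0.3341 0.083 ]
side bottlecap [0.3364 0.3793 0.214 ]
tri saddle [0.4498 0.0266 0.0237]
tri lip corners L [0.4357 0.2521 0.2223]
beaker [ 0.339  -0.2375  0.    ]
```

```bash
python3 - <<'E'
from h import *
np.set_printoptions(precision=4,suppress=True)
sc=camera("scene"); si=camera("side")
S=lambda x,y:(215+x/3.8-.37,115+y/3.5-.36); D=lambda x,y:(190+x/4-.37,150+y/4-.37)
X=np.array([.175,.984,0]);Y=np.array([-.984,.175,0]);C=np.array([.521,.232,0])
for n,a,b in [("freeL outer",S(106,86),D(240,275)),("freeL inner",S(124,107),D(250,262)),("freeR",S(289,21),D(205,71)),("hingeL",S(55,175),D(150,343))]:
    p=tri([ray(sc,a),ray(si,b)]); print(n,p,"heater",X@(p-C),Y@(p-C),"res px",proj(sc,p)-a,proj(si,p)-b)
print("bench rear edge",onz(si,D(43,220),0),onz(si,D(40,400),0))
w=camera("wrist"); print(w["camera_matrix"],w["eye"],w["rotation"]); cv2.imwrite("pics/w0.png",w["img"])
E
```

```text
freeL outer [0.4301 0.2529 0.2242] heater 0.00465790286786625 0.09308145661425646 res px [-0.9879  0.5884] [ 0.1899 -1.0231]
freeL inner [0.4416 0.2457 0.2081] heater -0.00044756218480986563 0.08048608582866092 res px [ 0.3735 -0.2272] [-0.0705  0.3884]
freeR [0.5906 0.2338 0.2238] heater 0.013970880164005628 -0.06819380768396985 res px [-0.4707  0.2927] [ 0.1345 -0.5038]
hingeL [0.4477 0.329  0.123 ] heater 0.08266295633567078 0.089073431692521 res px [ 0.305  -0.1831] [-0.0477  0.33  ]
bench rear edge [0.6416 0.3898 0.    ] [0.4903 0.427  0.    ]
[[293.481    0.     319.4372]
 [  0.     293.481  194.9828]
 [  0.       0.       1.    ]] [0.6502 0.0833 0.3743] [[ 1.     -0.0004 -0.0017]
 [-0.001  -0.9464 -0.323 ]
 [-0.0015  0.323  -0.9464]]
```

View pics/w0.png

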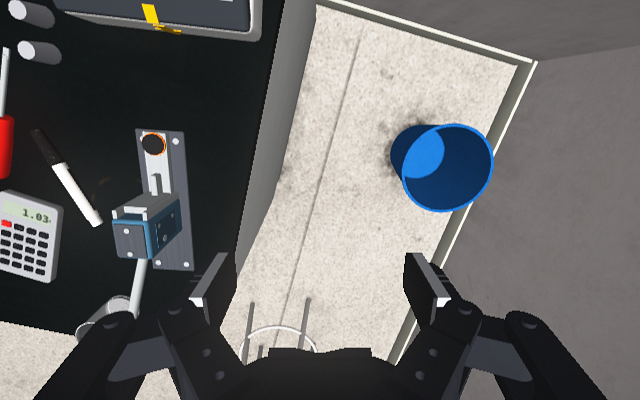

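The wrist view shows the jack with its saddle at (152,144), its tower near (150,225), and the heater's front with the yellow stripe at (155,20). The bench edge runs just to the right of the jack. Triangulating puts the lid at about 0.8 rad and the hinge corner where expected, so the heater pose is good. I'll go above the lid with the fingers shut.

step_arm([
  [[0,-0.035,0,0,0,0,0],[0,-0.035,0,0,0,0,0],[0,-0.01,0.033,-0.0154,0,0,0],[0,0,0.033,-0.0154,0,0,0],[0,0,0.033,-0.0154,0,0,0],[0,0,0.033,-0.0154,0,0,0],[0,0,0.033,-0.0154,0,0,0],[0,0,0.033,-0.0154,0,0,0],[0,0,0.033,-0.0154,0,0,0],[0,0,0.033,-0.0154,0,0,0],[0,0,0,0,0.085,0,0],[0,0,0,0,0.085,0,0]],
])

```text
time_s: 1.35
tool_pos: [0.5214, 0.2748, 0.2824]
ee_rot: [[-0.0, 0.179, 0.984], [0.004, 0.984, -0.179], [-1.0, 0.003, -0.001]]
contact_force: [0.1, -0.5, -0.1]
grip_width: 0.0003
```

step_arm([
  [[0,0.016,-0.008,0,0,0,0],[0,0.016,0,0,0,0,0],[0,0.012,0,0,0,0,0],[0,0.006,0,0,0,0,0],[0,0.005,0,0,0,0,0],[0,0.005,0,0,0,0,0],[0,0,0,0,0,0,0]],
])

```text
time_s: 1.93
tool_pos: [0.5196, 0.2696, 0.2214]
ee_rot: [[0.003, 0.178, 0.984], [0.005, 0.984, -0.178], [-1.0, 0.006, 0.002]]
contact_force: [-0.2, -0.1, 0.1]
grip_width: 0.0001
```

```bash
python3 - <<'E'
from h import *
a=cv2.resize(camera("scene")["img"][105:225,200:360],None,fx=3,fy=3,interpolation=cv2.INTER_CUBIC); b=cv2.resize(camera("wrist")["img"],None,fx=.6,fy=.6)
o=np.zeros((600,480,3),np.uint8); o[:360,:480]=a; o[360:600,:384]=b; cv2.imwrite("pics/l1.png",o)
E
```

```text
(no output)
```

View pics/l1.png

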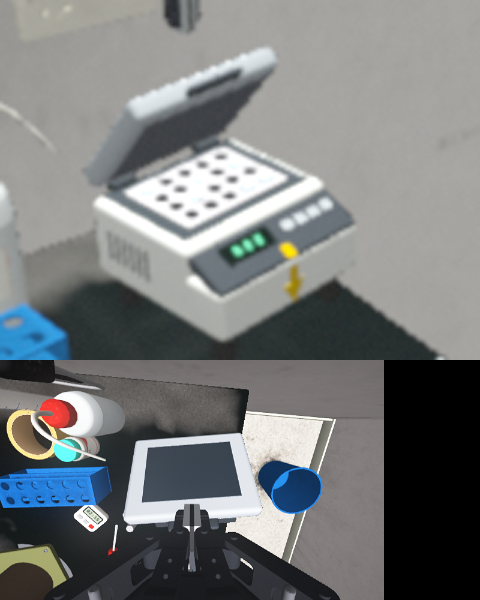

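The scene crop shows the fingertips still above the lid, and the wrist view shows them near the lid's free edge. I'll check this against the projection.

```bash
python3 - <<'E'
from h import *
sc=camera("scene"); s=get_state(); print(s["time_s"],s["tool_pos"],proj(sc,s["tool_pos"]),proj(sc,[.521,.24,.225]))
w=camera("wrist"); print(proj(w,s["tool_pos"]))
cv2.imwrite("pics/w1.png",w["img"])
# lid corners on wrist image, (x,y) from thumbnail/.6 ; lip front corners
sc0=camera("scene")
for n,a,b in [("fL",(200+131/3,105+100/3),(122/.6,(523-360)/.6)),("fR",(200+274/3,105+50/3),(262/.6,(514-360)/.6))]:
    p=tri([ray(sc0,a),ray(w,b)]); print(n,p,proj(sc0,p)-a,proj(w,p)-b)
E
```

```text
2.0833 [0.52030247 0.26989792 0.22321372] [261.9845977  126.29500164] [270.80090881 128.52279866]
[319.38672036 228.29508694]
fL [0.43681132 0.2529588  0.22552976] [-0.21353601  0.00928163] [0.68257297 0.33954767]
fR [0.59561223 0.23340369 0.22064111] [ 0.22704669 -0.17745079] [-1.03053005 -0.63125258]
```

step_arm([
  [[0,0.006,-0.004,0,0,0,0],[0,0.005,-0.003,0,0,0,0],[0,0.004,-0.0043,0,0,0,0],[0,0.004,-0.0043,0,0,0,0],[0,0.004,-0.0043,0,0,0,0],[0,0.004,-0.0043,0,0,0,0]],
])

```text
time_s: 2.68
tool_pos: [0.5171, 0.2448, 0.1963]
ee_rot: [[0.01, 0.177, 0.984], [0.008, 0.984, -0.177], [-1.0, 0.009, 0.008]]
contact_force: [-0.9, -0.5, 0.8]
grip_width: 0.0
```

step_arm([
  [[0,0.0045,-0.0038,0,0,0,0],[0,0.0045,-0.0038,0,0,0,0],[0,0.0045,-0.0038,0,0,0,0],[0,0.0045,-0.0038,0,0,0,0],[0,0.005,-0.003,0,0,0,0],[0,0.005,-0.003,0,0,0,0],[0,0.005,-0.003,0,0,0,0],[0,0.005,-0.002,0,0,0,0]],
])

```text
time_s: 3.35
tool_pos: [0.5147, 0.2108, 0.1632]
ee_rot: [[0.017, 0.179, 0.984], [-0.001, 0.984, -0.179], [-1.0, 0.002, 0.017]]
contact_force: [-0.3, -1.3, 1.3]
grip_width: 0.0
```

step_arm([
  [[0,0.005,0.001,0,0,0,0],[0,0.005,0.001,0,0,0,0],[0,0.005,0.001,0,0,0,0],[0,0.005,0.001,0,0,0,0],[0,0.004,0,0,0,0,0],[0,0.003,0,0,0,0,0]],
])

```text
time_s: 3.85
tool_pos: [0.5146, 0.2157, 0.1301]
ee_rot: [[0.013, 0.179, 0.984], [0.001, 0.984, -0.179], [-1.0, 0.003, 0.013]]
contact_force: [0.1, -1.0, 0.3]
grip_width: -0.0001
```

```bash
python3 - <<'E'
from h import *
a=cv2.resize(camera("scene")["img"][105:225,200:360],None,fx=4,fy=4,interpolation=cv2.INTER_CUBIC); cv2.imwrite("pics/l2.png",a); s=get_state(); print(s["contact_force"],s["tool_pos"])
E
```

```text
[-0.60348162 -0.12240594 -0.60216476] [0.51416684 0.215636   0.12932756]
```

View pics/l2.png

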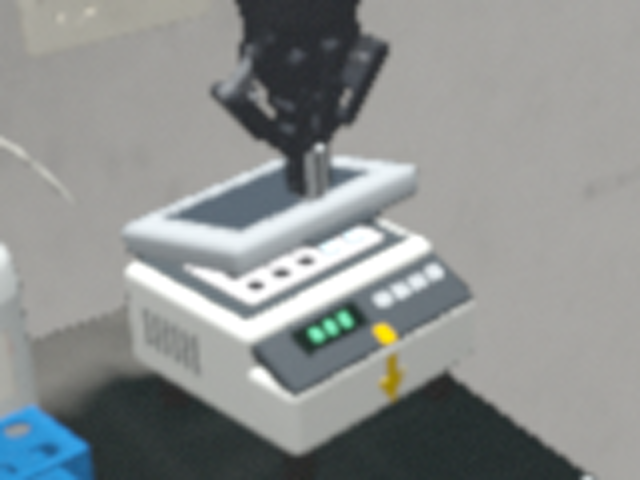

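The lid is still partly open, at roughly 0.15–0.2 rad, with the fingertip on it at pixel (278,152). I'll check that against the projection.

```bash
python3 - <<'E'
from h import *
sc=camera("scene"); s=get_state(); t=s["tool_pos"]; print(t,s["time_s"])
for dz in (0,.02,.04): print(dz,proj(sc,t+[0,0,dz]))
w=camera("wrist"); 
i=w["img"]; cv2.imwrite("pics/w2.png",i[60:360,120:520]); print(proj(w,t))
E
```

```text
[0.51425794 0.21558338 0.12986643] 3.95
0 [277.88945316 165.25666041]
0.02 [277.56670664 158.51872033]
0.04 [277.23713907 151.63837804]
[319.39838349 228.3289095 ]
```

View pics/w2.png

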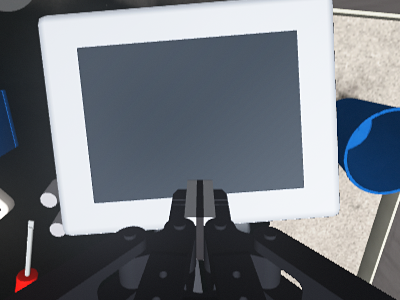

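```bash
python3 - <<'E'
from h import *
sc=camera("scene"); w=camera("wrist"); s=get_state(); print(s)
p=tri([ray(sc,(278,152.5)),ray(w,(320,242))]); print(p,proj(sc,p),proj(w,p),"eye",w["eye"])
for a,b in [((200+127/4,105+238/4),(120+66,60+236)),((200+413/4,105+170/4),(120+337,60+215)),((200+170/4,105+218/4),(120+94,60+203))]:
    q=tri([ray(sc,a),ray(w,b)]); print(q,proj(sc,q)-a,proj(w,q)-b)
E
```

```text
{'time_s': 4.1, 'joint_positions': array([ 0.3022228 , -0.0356047 ,  1.93087669, -0.00360469,  1.23182787,
        0.48416765]), 'joint_vel': array([-0.00143828, -0.00310682, -0.00377002, -0.00294469,  0.00274703,
       -0.00023049]), 'joint_efforts': array([ 3.03753815e-02, -3.31425548e+01, -3.48272395e+01, -7.47521524e-03,
       -3.81346873e-02,  1.32780059e-05]), 'tool_pos': array([0.51511494, 0.21564593, 0.13139641]), 'ee_rot': array([[ 0.01484918,  0.17976031,  0.98359836],
       [ 0.00106861,  0.9837034 , -0.17979564],
       [-0.99988917,  0.00372091,  0.0144151 ]]), 'contact_force': array([0.47687005, 0.49586803, 1.16447398]), 'moment': array([-0.01264352,  0.02876764, -0.01100702]), 'grip_width': 0.000207951588517052}
[0.51812218 0.22028295 0.16325741] [276.96215403 152.86350111] [324.3840353  244.80205253] eye [0.52758652 0.29749404 0.30747166]
[0.41405178 0.22980924 0.17298246] [13.74417531 -0.6164568 ] [-59.43562923 -24.96037337]
[0.58859026 0.18734989 0.16213231] [ 0.45736487 -0.42457999] [-2.83864865 -1.62527025]
[0.44341711 0.23925685 0.17113727] [ 8.73028893 -0.62857103] [-38.10860691 -18.83816845]
```

```bash
python3 - <<'E'
from h import *
sc=camera("scene"); t=np.array([.6493,0,.1972])
for dx in (-.05,0,.05): print(dx,[proj(sc,t+[dx,0,dz]).round(1) for dz in (0,.013,.03,.05)])
w=camera("wrist"); K=w["camera_matrix"]
w0=dict(camera_matrix=K,eye=np.array([0.6502,0.0833,0.3743]),rotation=np.array([[1,-.0004,-.0017],[-.001,-.9464,-.323],[-.0015,.323,-.9464]]))
print(onz(w0,(152,144),.0234))
E
```

```text
-0.05 [array([367.3, 153.9]), array([367.7, 149.1]), array([368.3, 142.6]), array([369. , 134.9])]
0 [array([377.6, 146.5]), array([378.1, 141.8]), array([378.7, 135.5]), array([379.5, 128. ])]
0.05 [array([387.3, 139.6]), array([387.8, 135. ]), array([388.5, 128.8]), array([389.4, 121.5])]
[0.4497636  0.02794131 0.0234    ]
```

The visible fingertips sit about 32 mm above the reported TCP, in the start picture too. The tip is therefore resting on the lid at z of about 0.163. I'll keep lowering; contact with the shut lid (top at 0.136) will calibrate the offset.

step_arm([
  [[0,0.005,0,0,0,0,0],[0,0.005,0,0,0,0,0],[0,0.005,0,0,0,0,0],[0,0.004,0,0,0,0,0],[0,0.003,0,0,0,0,0],[0,0.003,0,0,0,0,0]],
])

```text
time_s: 4.7
tool_pos: [0.5169, 0.2157, 0.1063]
ee_rot: [[0.019, 0.18, 0.983], [0.002, 0.984, -0.18], [-1.0, 0.005, 0.018]]
contact_force: [-0.4, -0.2, 1.6]
grip_width: -0.0001
```

step_arm([
  [[0,0.003,0,0,0,0,0],[0,0.003,0,0,0,0,0],[0,0.003,0,0,0,0,0]],
])

```text
time_s: 4.95
tool_pos: [0.5171, 0.2156, 0.1035]
ee_rot: [[0.016, 0.18, 0.984], [0.0, 0.984, -0.18], [-1.0, 0.003, 0.016]]
contact_force: [-9.3, -4.3, 17.4]
grip_width: 0.0003
```

Stopped hard on the shut lid, with the TCP at 0.1035; the real tips are therefore 32.5 mm above the TCP. I'll lift off, open, and go above the jack.

step_arm([
  [[0,-0.01,0,0,0,0,0],[0,-0.035,0,0,0,0,0],[0,-0.04,0,0,0,0,0],[1,-0.04,-0.0366,-0.0027,0,0,0],[1,0,-0.0366,-0.0027,0,0,0],[1,0,-0.0366,-0.0027,0,0,0],[1,0,-0.0366,-0.0027,0,0,0],[1,0,-0.0366,-0.0027,0,0,0],[1,0,-0.0366,-0.0027,0,0,0],[1,0,-0.0366,-0.0027,0,0,0],[1,0,-0.02,-0.0027,-0.108,0,0]],
])

```text
time_s: 5.87
tool_pos: [0.4459, -0.0499, 0.2251]
ee_rot: [[0.021, 0.059, 0.998], [-0.0, 0.998, -0.059], [-1.0, 0.001, 0.021]]
contact_force: [-0.3, 0.7, 1.3]
grip_width: 0.0852
```

```bash
python3 - <<'E'
from h import *
import pickle
S={n:camera(n) for n in ("scene","wrist","side")}; S["st"]=get_state(); pickle.dump(S,open("s3.pkl","wb"))
print(S["st"]["tool_pos"],S["wrist"]["eye"])
a=cv2.resize(S["scene"]["img"][125:285,220:420],None,fx=3.9,fy=2,interpolation=cv2.INTER_CUBIC)[:,:640]
a=cv2.resize(S["scene"]["img"][125:225,225:335],None,fx=3.5,fy=3,interpolation=cv2.INTER_CUBIC)
o=np.zeros((600,780,3),np.uint8); o[:300,:385]=a; o[300:600]=0
w=cv2.resize(S["wrist"]["img"][0:400,100:500],(395,395)); 
o[:300,385:780]=0; cv2.imwrite("pics/s3.png",np.hstack([np.vstack([a,np.zeros((100,385,3),np.uint8)]),S["wrist"]["img"][:,110:510]]))
E
```

```text
[ 0.44645793 -0.04831263  0.22498099] [0.44650049 0.03185342 0.40101533]
```

View pics/s3.png

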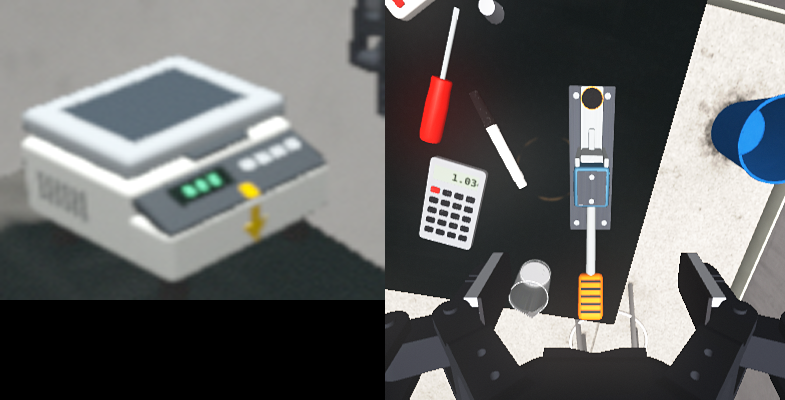

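The lid is shut, flat and parallel to the body, and the jack lies straight ahead: saddle at wrist pixel (317,98), tower top about (316,188), orange pad about (316,297). Measuring precisely with masks.

```bash
cat > m.py <<'E'
from h import *
def masks(img,lo,hi,box,amin=6):
    u0,v0,u1,v1=box; h=cv2.cvtColor(img,cv2.COLOR_BGR2HSV)[v0:v1,u0:u1]; m=cv2.inRange(h,lo,hi)
    n,l,st,c=cv2.connectedComponentsWithStats(m); return [(st[i,4],c[i]+[u0,v0]) for i in range(1,n) if st[i,4]>=amin]
E
python3 - <<'E'
from m import *; import pickle
np.set_printoptions(precision=4,suppress=True)
S=pickle.load(open("s3.pkl","rb")); w=S["wrist"];sc=S["scene"];si=S["side"]
print("orange w"); 
for a,c in masks(w["img"],(8,120,120),(24,255,255),(250,60,400,330)): print(a,c,onz(w,c,.0234),onz(w,c,.125))
h=cv2.cvtColor(w["img"],cv2.COLOR_BGR2HSV)
for n,uv,z in [("plFL",(295.,87),.006),("plFR",(340,86),.006),("plRL",(295,228.5),.006),("plRR",(335.5,230),.006),("saddle",(317,98),.0234),("bolt1",(316,177),.092),("bolt2",(316,201),.092)]: print(n,onz(w,uv,z))
i0=cv2.imread("pics/scene0.png");i1=cv2.imread("pics/side0.png")
for n,c,i in (("sc0",sc,i0),("sc",sc,sc["img"])):
  for a,p in masks(i,(18,130,80),(34,255,255),(280,175,315,215)): print(n,a,p,onz(c,p,.0855),onz(c,p,.06))
for n,c,i in (("si0",si,i1),("si",si,si["img"])):
  for a,p in masks(i,(18,130,80),(34,255,255),(270,195,300,215),3): print(n,a,p,onz(c,p,.0855))
E
```

```text
orange w
23 [317.3913  88.913 ] [0.4516 0.038  0.0234] [0.4502 0.0363 0.125 ]
7 [327.2857  97.8571] [0.4631 0.0271 0.0234] [0.4587 0.0283 0.125 ]
8 [323.375 105.25 ] [0.4579 0.0187 0.0234] [0.4548 0.0222 0.125 ]
788 [314.75  294.302] [ 0.4308 -0.2585  0.0234] [ 0.435  -0.1803  0.125 ]
plFL [0.4238 0.042  0.006 ]
plFR [0.4806 0.0402 0.006 ]
plRL [ 0.4078 -0.1537  0.006 ]
plRR [ 0.4676 -0.16    0.006 ]
saddle [0.4506 0.0276 0.0234]
bolt1 [ 0.4441 -0.0532  0.092 ]
bolt2 [ 0.4425 -0.081   0.092 ]
sc0 21 [295.619 188.   ] [0.5098 0.153  0.0855] [0.5409 0.1788 0.06  ]
sc0 26 [297.5385 199.2308] [0.4719 0.116  0.0855] [0.5013 0.1402 0.06  ]
sc 21 [295.619 188.   ] [0.5098 0.153  0.0855] [0.5409 0.1788 0.06  ]
sc 28 [297.4286 199.1071] [0.4721 0.1166 0.0855] [0.5015 0.1408 0.06  ]
si0 16 [283.125 205.125] [0.5066 0.147  0.0855]
si 16 [283.125 205.125] [0.5066 0.147  0.0855]
```

step_arm([
  [[1,0,-0.02,-0.002,0.014,0,0],[1,0.035,0,0,0,0,0],[1,0.035,0,0,0,0,0],[1,0.035,0,0,0,0,0],[1,0,0,0,0,0,0]],
])

```text
time_s: 6.43
tool_pos: [0.4499, -0.0656, 0.1201]
ee_rot: [[0.031, 0.08, 0.996], [0.001, 0.997, -0.08], [-1.0, 0.004, 0.03]]
contact_force: [-2.3, 0.3, -1.7]
grip_width: 0.0853
```

step_arm([
  [[1,0.02,-0.002,-0.005,0,0.03,0],[1,0.02,0,-0.001,0,0,0],[1,0.02,0,0,0,0,0],[1,0.012,0,0,0,0,0],[1,0.008,0,0,0,0,0],[1,0,0,0,0,0,0]],
])

```text
time_s: 6.93
tool_pos: [0.4495, -0.062, 0.0432]
ee_rot: [[0.004, 0.076, 0.997], [0.005, 0.997, -0.076], [-1.0, 0.005, 0.004]]
contact_force: [0.0, 0.5, -1.0]
grip_width: 0.0853
```

step_arm([
  [[1,0,-0.005,-0.006,0,0,0],[1,0.008,0,0,0,0,0],[1,0.006,0,0,0,0,0],[1,0,0,0,0,0,0]],
])

```text
time_s: 7.27
tool_pos: [0.4464, -0.0667, 0.033]
ee_rot: [[0.011, 0.075, 0.997], [0.003, 0.997, -0.075], [-1.0, 0.004, 0.011]]
contact_force: [-0.8, -0.3, -0.2]
grip_width: 0.0856
```

```bash
python3 - <<'E'
from h import *
print(get_state()["contact_force"],get_state()["tool_pos"])
a=cv2.resize(camera("scene")["img"][170:290,290:440],None,fx=3,fy=3,interpolation=cv2.INTER_CUBIC)
w=cv2.resize(camera("wrist")["img"][:,120:520],(360,360)) 
cv2.imwrite("pics/g.png",np.hstack([a[:360],w]))
E
```

```text
[-0.79716527 -0.28867018 -0.16386529] [ 0.44644066 -0.06673417  0.03299502]
```

View pics/g.png

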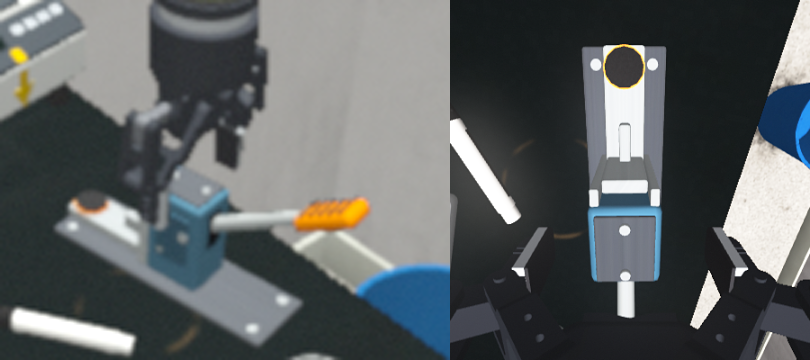

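The near fingertip is beside the tower face and the tower is centred between the fingers (wrist bolts at (625,230) and (625,276), tips at 520 and 738). Gripper body clearance is good. I'll go a little lower and grip.

step_arm([
  [[1,0.005,-0.001,-0.002,0,0,0],[1,0.004,0,0,0,0,0],[0,0,0,0,0,0,0],[0,0,0,0,0,0,0],[0,0,0,0,0,0,0],[0,0,0,0,0,0,0],[0,0,0,0,0,0,0],[0,0,0,0,0,0,0]],
])

```text
time_s: 8.03
tool_pos: [0.4447, -0.0681, 0.0247]
ee_rot: [[0.011, 0.075, 0.997], [0.003, 0.997, -0.075], [-1.0, 0.003, 0.011]]
contact_force: [-0.4, 0.1, -0.6]
grip_width: 0.0389
```

step_arm([
  [[0,-0.01,0,0,0,0,0],[0,-0.012,0,0,0,0,0],[0,0,0,0,0,0,0]],
])

```text
time_s: 8.28
tool_pos: [0.4392, -0.0667, 0.0427]
ee_rot: [[0.0, 0.075, 0.997], [0.005, 0.997, -0.075], [-1.0, 0.005, -0.0]]
contact_force: [2.3, 0.2, -8.6]
grip_width: 0.0391
```

```bash
python3 - <<'E'
from m import *; import pickle
np.set_printoptions(precision=4,suppress=True)
S=pickle.load(open("s3.pkl","rb"))
def rect(cam,seed,z):
    k=6; g=cv2.cvtColor(S[cam]["img"],cv2.COLOR_BGR2GRAY); u,v=seed; p=g[v-60:v+60,u-60:u+60]; p=cv2.resize(p,None,fx=k,fy=k,interpolation=cv2.INTER_CUBIC)
    t=(int(p[60*k,60*k])+190)//2; m=(p<t).astype(np.uint8); m=cv2.morphologyEx(m,cv2.MORPH_OPEN,np.ones((9,9)))
    n,l,st,c=cv2.connectedComponentsWithStats(m); l=(l==l[60*k,60*k]).astype(np.uint8)
    cs,_=cv2.findContours(l,0,2); q=max(cs,key=cv2.contourArea)[:,0]
    W=np.array([onz(S[cam],((x+.5)/k-.5+u-60,(y+.5)/k-.5+v-60),z)[:2] for x,y in q])
    print(cam,t,len(q),cv2.minAreaRect((W*1000).astype(np.float32)))
rect("scene",(265,157),.136)
w=[np.mean(S["side"]["img"][y,x]) for y,x in ((200,245),(205,250),(210,255))]; print(w)
for s in ((245,205),(255,205)): rect("side",s,.136)
E
```

```text
scene 148 440 ((517.4500732421875, 250.20748901367188), (80.86275482177734, 113.33316802978516), 83.91703796386719)
[np.float64(100.33333333333333), np.float64(103.33333333333333), np.float64(102.0)]
side 145 284 ((516.0654296875, 247.79150390625), (85.3056869506836, 116.86859893798828), 84.010009765625)
side 145 284 ((516.0654296875, 247.79150390625), (85.3056869506836, 116.86859893798828), 84.010009765625)
```

Both views agree on a heater yaw of 84.0°. I get the front middle at about (0.506, 0.1445) and the lift pad at about (0.508, 0.163), which puts the jack's target centre at about (0.498, 0.069). Moving to a standoff in front first.

step_arm([
  [[0,0,0.0101,0.0115,0.03,0,0],[0,0,0.0101,0.0115,0,0,0],[0,0,0.0101,0.0115,0,0,0],[0,0,0.0101,0.0115,0,0,0],[0,0.006,0,0,0,0,0],[0,0.005,0,0,0,0,0],[0,0,0,0,0,0,0]],
])

```text
time_s: 8.87
tool_pos: [0.4819, -0.0285, 0.0252]
ee_rot: [[-0.018, 0.107, 0.994], [0.007, 0.994, -0.106], [-1.0, 0.005, -0.018]]
contact_force: [2.0, 0.4, -3.6]
grip_width: 0.0391
```

```bash
python3 - <<'E'
from m import *
np.set_printoptions(precision=4,suppress=True)
s=get_state(); print(s["tool_pos"],s["contact_force"],s["ee_rot"])
w=camera("wrist"); sc=camera("scene"); cv2.imwrite("pics/st_sc.png",sc["img"])
for a,c in masks(w["img"],(8,120,120),(34,255,255),(150,0,500,330),4): print(a,c,onz(w,c,.034),onz(w,c,.0855))
cv2.imwrite("pics/st.png",np.hstack([w["img"][:,130:510],cv2.resize(sc["img"][140:290,250:410],(400,400),interpolation=2)]))
E
```

```text
[ 0.4819 -0.0285  0.0252] [ 1.9834  0.4359 -3.6369] [[-0.0178  0.1066  0.9941]
 [ 0.007   0.9943 -0.1064]
 [-0.9998  0.0051 -0.0184]]
283 [318.2615  69.3428] [0.4918 0.0671 0.034 ] [0.4925 0.0628 0.0855]
```

View pics/st.png

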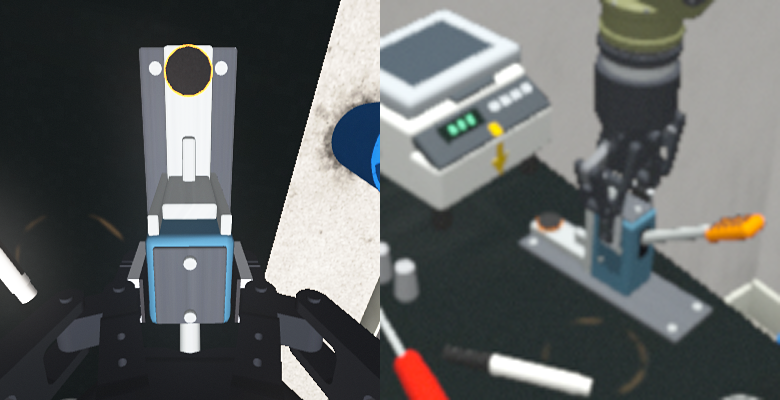

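The jack hangs a little rolled, with nothing in its way: saddle at wrist (318,69) and the heater's arrow ahead. I'll correct the roll, raise slightly, align sideways and go part-way forward.

step_arm([
  [[0,-0.005,0,0.003,0,-0.029,0],[0,0,0.01,0.003,0,0,0],[0,0,0.012,0,0,0,0],[0,0,0.012,0,0,0,0],[0,0,0.01,0,0,0,0],[0,0,0,0,0,0,0]],
])

```text
time_s: 9.47
tool_pos: [0.4868, 0.0168, 0.0246]
ee_rot: [[0.007, 0.112, 0.994], [0.006, 0.994, -0.112], [-1.0, 0.007, 0.006]]
contact_force: [-0.4, 0.8, -1.0]
grip_width: 0.0387
```

```bash
cat > chk.py <<'E'
from m import *
np.set_printoptions(precision=4,suppress=True)
s=get_state(); print(s["tool_pos"],s["contact_force"],s["ee_rot"][:,0],s["ee_rot"][:,1])
w=camera("wrist")
for a,c in masks(w["img"],(8,120,120),(34,255,255),(150,0,500,330),4): print(a,c,"z.026",onz(w,c,.026),"z.0855",onz(w,c,.0855))
# front panel edge in wrist: print column profile
g=cv2.cvtColor(w["img"],cv2.COLOR_BGR2GRAY)
for u in (230,260,290,350,380,410): 
    p=g[:120,u].astype(int); d=np.diff(p); k=np.argsort(-abs(d))[:3]; print(u,[(int(i),int(d[i])) for i in sorted(k)],[onz(w,(u,i+.5),.034)[:2].round(4).tolist() for i in sorted(k)])
cv2.imwrite("pics/chk.png",w["img"])
E
python3 chk.py
```

```text
[0.4868 0.0168 0.0246] [-0.387   0.8076 -0.969 ] [ 0.007   0.0058 -1.    ] [0.1122 0.9937 0.0065]
289 [318.3495  69.7716] z.026 [0.4972 0.1126 0.026 ] z.0855 [0.4965 0.1079 0.0855]
230 [(3, 3), (6, 3), (7, -3)] [[0.4573, 0.1468], [0.457, 0.1456], [0.4569, 0.1451]]
260 [(10, -3), (26, 3), (41, 3)] [[0.4714, 0.1422], [0.4702, 0.1353], [0.469, 0.1286]]
290 [(63, 55), (64, 69), (72, -88)] [[0.4827, 0.1167], [0.4826, 0.1162], [0.4821, 0.1124]]
350 [(46, 59), (60, 115), (75, -76)] [[0.5145, 0.1211], [0.514, 0.1146], [0.5134, 0.1073]]
380 [(13, -3), (14, 3), (40, -3)] [[0.5306, 0.1342], [0.5305, 0.1338], [0.53, 0.1222]]
410 [(2, 3), (9, -3), (21, -3)] [[0.5455, 0.1373], [0.5455, 0.1343], [0.5454, 0.129]]
```

The wrist camera can't see the heater's front. The arrow ray, stripe, lid panel and front corners all agree on a pad at about (0.508, 0.1635). The remaining move is 52 mm forward and 5 mm sideways.

step_arm([
  [[0,-0.004,0,0.0055,-0.007,0,0],[0,-0.001,0.01,0.001,0,0,0],[0,0,0.01,0,0,0,0],[0,0,0.01,0,0,0,0],[0,0,0.01,0,0,0,0],[0,0,0,0,0,0,0]],
])

```text
time_s: 10.02
tool_pos: [0.4976, 0.058, 0.0292]
ee_rot: [[0.005, 0.106, 0.994], [0.005, 0.994, -0.106], [-1.0, 0.006, 0.005]]
contact_force: [-0.4, -0.3, -8.9]
grip_width: 0.0384
```

```bash
python3 chk.py | head -6
```

```text
[0.4976 0.058  0.0292] [-0.365  -0.2906 -8.8989] [ 0.0053  0.005  -1.    ] [0.1061 0.9943 0.0055]
1265 [316.9526  72.8134] z.026 [0.5064 0.1527 0.026 ] z.0855 [0.5062 0.1485 0.0855]
230 [(20, -71), (21, -110), (85, 74)] [[0.4647, 0.1817], [0.4646, 0.1813], [0.4583, 0.1509]]
260 [(20, -71), (21, -114), (85, 72)] [[0.48, 0.1801], [0.4799, 0.1796], [0.4746, 0.1491]]
290 [(84, 46), (85, 70), (87, -37)] [[0.4911, 0.1479], [0.491, 0.1474], [0.4908, 0.1463]]
350 [(84, 88), (85, 56), (87, -37)] [[0.5238, 0.1443], [0.5237, 0.1438], [0.5237, 0.1428]]
```

```bash
python3 - <<'E'
from m import *
np.set_printoptions(precision=4,suppress=True)
w=camera("wrist"); print(w["eye"])
hs=cv2.cvtColor(w["img"],cv2.COLOR_BGR2HSV); m=cv2.inRange(hs,(8,120,100),(34,255,255)); 
print({v:(int(r[0]),int(r[-1]),int(np.median(hs[v,r,0]))) for v in range(20,120,5) for r in [np.where(m[v,250:400])[0]+250] if len(r)})
for z,v in ((.034,86),(.086,60)): print(z,onz(w,(317,v),z))
s=get_state();R=s["ee_rot"];t=s["tool_pos"]
for p in ([.508,.1634,.0305],[.506,.1445,.036],[.506,.1445,.085]): print(p,proj(w,p))
E
```

```text
[0.5056 0.1394 0.2057]
{50: (303, 331, 28), 55: (303, 331, 28), 60: (303, 331, 28), 65: (304, 331, 28), 70: (304, 331, 28), 75: (304, 330, 28), 80: (304, 330, 28), 85: (305, 330, 28), 90: (292, 343, 26), 95: (310, 325, 25)}
0.034 [0.5055 0.1448 0.034 ]
0.086 [0.5065 0.1522 0.086 ]
[0.508, 0.1634, 0.0305] [317.9279  49.2097]
[0.506, 0.1445, 0.036] [318.024   86.4236]
[0.506, 0.1445, 0.085] [317.9478  82.3623]
```

The stripe's centre (u=317) and the front's lower edge (v=86) land within a pixel of prediction. Final 11 mm forward, then set down.

step_arm([
  [[0,0,0.006,0,0,0,0],[0,0,0.005,-0.0005,0,0,0],[0,0,0,0,0,0,0]],
])

```text
time_s: 10.37
tool_pos: [0.4977, 0.0683, 0.0288]
ee_rot: [[0.004, 0.106, 0.994], [0.003, 0.994, -0.106], [-1.0, 0.004, 0.004]]
contact_force: [-0.3, 0.3, -8.6]
grip_width: 0.0395
```

step_arm([
  [[0,0.003,0,0,0,0,0],[0,0.002,0.0005,0,0,0,0],[0,0,0,0,0,0,0]],
])

```text
time_s: 10.62
tool_pos: [0.4983, 0.0687, 0.0248]
ee_rot: [[0.005, 0.106, 0.994], [0.002, 0.994, -0.106], [-1.0, 0.003, 0.005]]
contact_force: [0.1, 0.1, -8.5]
grip_width: 0.0391
```

step_arm([
  [[0,0.0015,0,0,0,0,0],[0,0.001,0,0,0,0,0]],
])

```text
time_s: 10.78
tool_pos: [0.4987, 0.0687, 0.0247]
ee_rot: [[0.004, 0.106, 0.994], [0.003, 0.994, -0.106], [-1.0, 0.003, 0.003]]
contact_force: [-4.6, 1.6, -0.6]
grip_width: 0.039
```

step_arm([
  [[1,0,0,0,0,0,0],[1,0,0,0,0,0,0],[1,0,0,0,0,0,0],[1,0,0,0,0,0,0],[1,0,0,0,0,0,0],[1,-0.015,0,0,0,0,0],[1,-0.035,0,0,0,0,0],[1,-0.035,0,0,0,0,0],[0,-0.035,0,0,0,0,0],[0,-0.02,0,0,0,0,0],[0,0,0,0,0,0,0]],
])

```text
time_s: 11.7
tool_pos: [0.5032, 0.0678, 0.1767]
ee_rot: [[0.018, 0.108, 0.994], [0.003, 0.994, -0.108], [-1.0, 0.005, 0.018]]
contact_force: [0.6, 0.5, -0.4]
grip_width: 0.0516
```

```bash
python3 - <<'E'
from m import *
np.set_printoptions(precision=4,suppress=True)
s=get_state(); print(s["tool_pos"],s["grip_width"])
w=camera("wrist"); cv2.imwrite("pics/rel.png",w["img"])
for a,c in masks(w["img"],(5,120,100),(34,255,255),(150,0,500,398),20): print(a,c,"z.126",onz(w,c,.126),"z.0855",onz(w,c,.0855))
g=cv2.cvtColor(w["img"],cv2.COLOR_BGR2HSV); m=cv2.inRange(g,(95,70,60),(112,200,255))[100:330,250:400]
r=np.argwhere(m); print(r[:,1].min()+250,r[:,1].max()+250,r[:,0].min()+100,r[:,0].max()+100)
sc=camera("scene"); cv2.imwrite("pics/rel_sc.png",sc["img"])
for n,p in (("bolt1",[.498+.014*.106,.0687+.014,.092]),("bolt2",[.498-.014*.106,.0687-.014,.092])): print(n,proj(w,p))
E
```

```text
[0.5032 0.0678 0.1767] 0.05158031366306666
202 [310.3614  98.8218] z.126 [0.5063 0.1488 0.126 ] z.0855 [0.5058 0.1485 0.0855]
1345 [314.1688 315.6446] z.126 [ 0.4867 -0.0455  0.126 ] z.0855 [ 0.4827 -0.0803  0.0855]
291 333 100 209
bolt1 [311.9966 174.7047]
bolt2 [312.3449 203.5142]
```

The jack is where it was set: the handle pad is at (0.487,-0.0455), against (0.486,-0.046) predicted. Moving over the pad.

step_arm([
  [[0,0,-0.0275,-0.0013,0,0.018,0],[0,0,-0.0275,-0.0013,0,0,0],[0,0,-0.0275,-0.0013,0,0,0],[0,0,-0.0275,-0.0013,0,0,0],[0,0.03,0,0,0,0,0],[0,0.025,0,0,0,0,0],[0,0.008,0,0,0,0,0],[0,0,0,0,0,0,0]],
])

```text
time_s: 12.47
tool_pos: [0.4747, -0.0439, 0.0912]
ee_rot: [[-0.026, 0.107, 0.994], [0.009, 0.994, -0.106], [-1.0, 0.006, -0.027]]
contact_force: [0.1, 0.4, 0.8]
grip_width: 0.0
```

step_arm([
  [[0,-0.02,0,0,0,0,0],[0,0,0,0.006,0,-0.026,0],[0,0,0,0.004,0,0,0],[0,0,0,0,0,0,0]],
])

```text
time_s: 12.8
tool_pos: [0.4832, -0.0436, 0.1076]
ee_rot: [[-0.007, 0.105, 0.994], [0.008, 0.994, -0.105], [-1.0, 0.007, -0.008]]
contact_force: [0.5, -0.4, 0.0]
grip_width: -0.0001
```

step_arm([
  [[0,0.008,0,0.002,0,0,0],[0,0.007,-0.003,0,0,0,0],[0,0.007,-0.003,0,0,0,0],[0,0.007,-0.003,0,0,0,0],[0,0.007,-0.003,0,0,0,0],[0,0.007,-0.003,0,0,0,0],[0,0.007,-0.002,0,0,0,0],[0,0.007,-0.001,0,0,0,0],[0,0.006,-0.001,0,0,0,0],[0,0.006,-0.001,0,0,0,0],[0,0.006,0,0,0,0,0]],
])

```text
time_s: 13.72
tool_pos: [0.4851, -0.0649, 0.0272]
ee_rot: [[-0.002, 0.104, 0.995], [0.008, 0.995, -0.104], [-1.0, 0.008, -0.003]]
contact_force: [-1.5, 0.2, 4.5]
grip_width: 0.0
```

step_arm([
  [[0,0.003,0,0,0,0,0],[0,0.002,0,0,0,0,0]],
])

```text
time_s: 13.88
tool_pos: [0.4853, -0.065, 0.0224]
ee_rot: [[-0.003, 0.104, 0.995], [0.008, 0.995, -0.104], [-1.0, 0.008, -0.004]]
contact_force: [-6.8, 1.7, 19.2]
grip_width: 0.0001
```

Stop reached. Releasing along the same arc and then checking that the handle followed.

step_arm([
  [[0,-0.006,0,0,0,0,0],[0,-0.008,0.001,0,0,0,0],[0,-0.009,0.001,0,0,0,0],[0,-0.009,0.002,0,0,0,0],[0,-0.009,0.002,0,0,0,0],[0,-0.009,0.003,0,0,0,0],[0,-0.009,0.004,0,0,0,0],[0,-0.009,0.004,0,0,0,0],[0,-0.009,0.004,0,0,0,0],[0,-0.01,0.001,0,0,0,0],[0,-0.006,0,0,0,0,0],[0,0,0,0,0,0,0]],
])

```text
time_s: 14.88
tool_pos: [0.487, -0.0407, 0.1228]
ee_rot: [[-0.005, 0.103, 0.995], [0.008, 0.995, -0.102], [-1.0, 0.008, -0.006]]
contact_force: [-0.3, -0.1, 0.5]
grip_width: 0.0001
```

```bash
cat > st.py <<'E'
from m import *
np.set_printoptions(precision=4,suppress=True)
s=get_state(); print(s["tool_pos"],s["contact_force"])
sc=camera("scene");si=camera("side")
cv2.imwrite("pics/now_sc.png",sc["img"])
print("sc yellow",masks(sc["img"],(18,130,80),(34,255,255),(280,165,315,215)))
print("sc orange",masks(sc["img"],(5,150,120),(22,255,255),(330,180,440,260),20))
print("si yellow",masks(si["img"],(18,130,80),(34,255,255),(265,190,305,220),3))
# parallax: heater X at stripe -> z from scene ray on front-plane vertical line
for a,c in masks(sc["img"],(18,130,80),(34,255,255),(280,165,315,215)): 
    e,d=ray(sc,c); n=np.array([.1045,.9945,0]); t=(n@(np.array([.506,.1445,0])-e))/(n@d); print("on front plane",e+t*d)
E
python3 st.py
```

```text
[ 0.487  -0.0407  0.1228] [-0.2701 -0.0534  0.5202]
sc yellow [(np.int32(19), array([295.8421, 188.    ])), (np.int32(29), array([297.6897, 198.8276]))]
sc orange [(np.int32(121), array([356.4545, 206.7521]))]
si yellow [(np.int32(15), array([283.3333, 205.0667]))]
on front plane [0.5011 0.145  0.0929]
on front plane [0.507  0.1444 0.0565]
```

step_arm([
  [[0,0.014,-0.002,-0.001,0,0,0],[0,0.01,-0.001,0,0,0,0],[0,0.009,-0.004,0,0,0,0],[0,0.008,-0.004,0,0,0,0],[0,0.008,-0.004,0,0,0,0],[0,0.008,-0.003,0,0,0,0],[0,0.008,-0.003,0,0,0,0],[0,0.008,-0.002,0,0,0,0],[0,0.008,-0.001,0,0,0,0],[0,0.007,-0.001,0,0,0,0],[0,0.006,0,0,0,0,0]],
])

```text
time_s: 15.9
tool_pos: [0.484, -0.0662, 0.0218]
ee_rot: [[-0.003, 0.105, 0.994], [0.013, 0.994, -0.105], [-1.0, 0.012, -0.005]]
contact_force: [-4.8, 3.3, 21.7]
grip_width: -0.0002
```

```bash
python3 st.py
```

```text
[ 0.484  -0.0662  0.0218] [-4.7614  3.3106 21.6525]
sc yellow [(np.int32(20), array([294.3 , 182.75])), (np.int32(30), array([296.9   , 193.8667]))]
sc orange [(np.int32(156), array([360.6795, 237.1154]))]
si yellow [(np.int32(16), array([281.25, 203.25]))]
on front plane [0.496  0.1455 0.111 ]
on front plane [0.5045 0.1447 0.0733]
```

step_arm([
  [[0,-0.006,0,0,0,0,0],[0,-0.008,0.001,0,0,0,0],[0,-0.009,0.001,0,0,0,0],[0,-0.009,0.002,0,0,0,0],[0,-0.009,0.002,0,0,0,0],[0,-0.009,0.003,0,0,0,0],[0,-0.009,0.004,0,0,0,0],[0,-0.009,0.004,0,0,0,0],[0,-0.009,0.004,0,0,0,0],[0,-0.01,0.002,0,0,0,0],[0,-0.006,0,0,0,0,0],[0,0,0,0,0,0,0]],
])

```text
time_s: 17.0
tool_pos: [0.4857, -0.0429, 0.1227]
ee_rot: [[-0.007, 0.103, 0.995], [0.009, 0.995, -0.103], [-1.0, 0.008, -0.008]]
contact_force: [1.2, -0.8, 0.2]
grip_width: -0.0
```

```bash
python3 st.py; python3 -c "
from h import *; print(proj(camera('scene'),[.4865,-.0455,.125]))"
```

```text
[ 0.4857 -0.0429  0.1227] [ 1.1554 -0.8076  0.1567]
sc yellow [(np.int32(22), array([295.3182, 184.8182])), (np.int32(28), array([297.5714, 196.1071]))]
sc orange [(np.int32(120), array([356.4667, 206.775 ]))]
si yellow [(np.int32(16), array([282.5, 204. ]))]
on front plane [0.4995 0.1452 0.1033]
on front plane [0.5068 0.1444 0.0652]
[356.48773767 206.04037799]
```

The heater rises as expected (arrow up 17 mm, then settled at 9 mm), and the handle returned fully. Third stroke, then hold.

step_arm([
  [[0,0.014,-0.001,0,0,0,0],[0,0.01,-0.001,0,0,0,0],[0,0.009,-0.004,0,0,0,0],[0,0.008,-0.004,0,0,0,0],[0,0.008,-0.004,0,0,0,0],[0,0.008,-0.003,0,0,0,0],[0,0.008,-0.002,0,0,0,0],[0,0.008,-0.001,0,0,0,0],[0,0.008,-0.001,0,0,0,0],[0,0.006,0,0,0,0,0],[0,0.005,0,0,0,0,0]],
])

```text
time_s: 18.07
tool_pos: [0.4833, -0.0657, 0.0227]
ee_rot: [[-0.007, 0.106, 0.994], [0.01, 0.994, -0.106], [-1.0, 0.009, -0.008]]
contact_force: [-2.9, 2.4, 16.4]
grip_width: -0.0001
```

```bash
python3 st.py
```

```text
[ 0.4833 -0.0657  0.0227] [-2.9369  2.3552 16.3534]
sc yellow [(np.int32(19), array([293.2632, 179.1579])), (np.int32(28), array([296.75  , 190.5357]))]
sc orange [(np.int32(154), array([360.8442, 236.9286]))]
si yellow [(np.int32(17), array([280.6471, 202.4706]))]
on front plane [0.4927 0.1459 0.1231]
on front plane [0.5042 0.1447 0.0837]
```

```bash
python3 - <<'E'
from h import *
sc=camera("scene"); a=cv2.resize(sc["img"][125:265,220:400],None,fx=4.3,fy=4.3,interpolation=2); cv2.imwrite("pics/fin.png",a)
print(get_state()["contact_force"],get_state()["time_s"])
E
```

```text
[-3.84591195  0.1784657   9.90391507] 18.2167
```

View pics/fin.png

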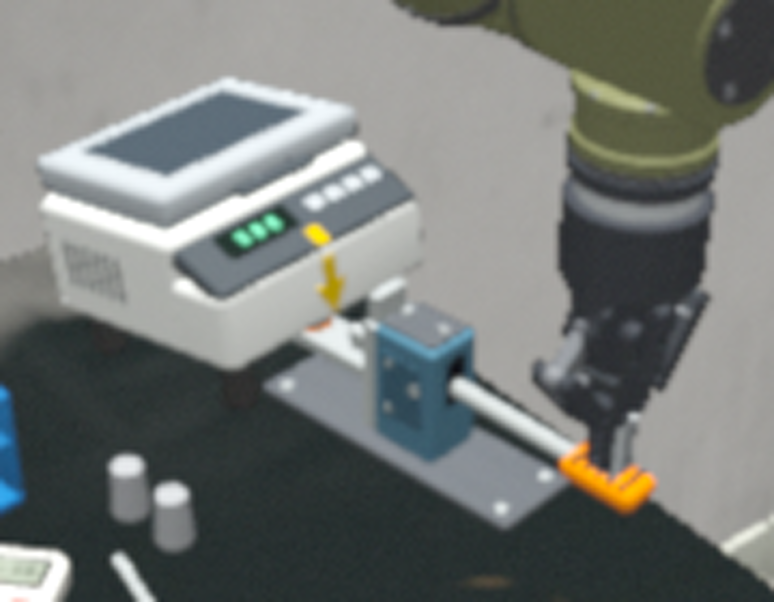

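The jack is square under the arrow, the heater's front is raised with the lid shut, and the handle is pressed down on its stop. The force has eased to 10 N, so I'll firm up the hold before handing in.

step_arm([
  [[0,0.002,0,0,0,0,0],[0,0.0025,0,0,0,0,0]],
])

```text
time_s: 18.38
tool_pos: [0.4834, -0.0658, 0.0219]
ee_rot: [[-0.01, 0.105, 0.994], [0.01, 0.994, -0.104], [-1.0, 0.009, -0.011]]
contact_force: [-8.0, 2.6, 20.1]
grip_width: -0.0
```

```bash
python3 - <<'E'
from h import *
for i in range(6): camera("side"); s=get_state(); print(s["time_s"],s["contact_force"].round(1),s["tool_pos"].round(4))
E
python3 st.py
```

```text
18.4333 [-7.2  1.7 19.6] [ 0.4834 -0.0657  0.022 ]
18.4833 [-7.9  2.9 18.5] [ 0.4834 -0.0658  0.0221]
18.5333 [-7.1  2.9 19.7] [ 0.4834 -0.0658  0.0222]
18.5833 [-8.3  2.1 18.8] [ 0.4834 -0.0658  0.0222]
18.6333 [-7.6  1.8 18.5] [ 0.4834 -0.0657  0.0222]
18.6833 [-7.8  2.3 18.9] [ 0.4834 -0.0658  0.0222]
[ 0.4834 -0.0658  0.0222] [-7.836   2.2651 18.8937]
sc yellow [(np.int32(19), array([293.2632, 179.1579])), (np.int32(29), array([296.8276, 190.5517]))]
sc orange [(np.int32(152), array([360.7368, 237.0921]))]
si yellow [(np.int32(19), array([280.8421, 202.4211]))]
on front plane [0.4927 0.1459 0.1231]
on front plane [0.5045 0.1447 0.0836]
```

```bash
python3 -c "from station import hand_in; print(hand_in())"
```

```text
the job is handed in; nothing more can be done
None
```

I've handed the job in at about 19 s of the 72 s. The lid is shut, the jack is square under the lift pad, and the heater's front is up on the jack after three full strokes. The arm is still holding the handle down on its stop.

**Last checks**
- **Hold:** the push on the handle stayed steady at about 19 N over the last 0.3 s of checks.
- **Lift:** the arrow on the front rose about 27 mm in the camera view, counting the tilt. By the jack's own figures the pad went up about 21 mm, so the front feet should clear the bench by about 20.5 mm. That is a thin margin over 20 mm, and I did not measure the feet directly.
- **Lid:** it came to a hard stop at its shut height and still looks shut in the final picture.
- **Surroundings:** the two new rubber feet still stand upright in the final picture. I did not look at the bottle, jar or beaker again at the end, though nothing was moved near them. The rear feet were also not measured.

**One disagreement:** the real fingertips sit about 32 mm above the TCP position the robot reports. This showed in the images and again when the fingers stopped on the shut lid, so I used the corrected height for gripping and pumping.

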